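# Line up the rotary inspection stage and zero it

### The arm

A 6-joint arm with a two-finger parallel gripper is mounted at the origin on the work surface. World frame = base frame: x ahead of the robot, y to its left, z up, the work surface at z = 0. Lengths are in mm, angles in rad, forces in N, time in s.
With the tool pointing down it reaches from about 275 to 1000 mm from the base axis. Payload 8.4 kg.
Tool frame: the origin (TCP) lies on the centre line of the jaws, within the pads' length; the fingertips stand 25 mm ahead of it and the grasp point (between the pads) lies 6 mm ahead of it; z points along the fingers, x is the direction in which the jaws open and shut, and the axes are right-handed (so a half turn about z gives the same grasp; the last joint's range is limited). The gripper opens to 85 mm and grips with 20 to 120 N. Pads are 22 mm wide; open, the fingers measure 114 mm over their backs; the gripper's body (76 mm by 85 mm) begins 54 mm behind the grasp point. The pads swing forward as they close: fully open they stand 13 mm farther back than shut.
Start: joints at [-1.27, 0.353, 1.633, -0, 1.155, -0.002], TCP at [186.37, -596.569, 256.281] pointing down, gripper open.
Joint ranges: [-2.63, 2.63], [-0.92, 2.1], [0.06, 2.66], [-1.3, 4.44], [0, 2.69], [-3.02, 3.02]. Speed limits (rad/s): [2.22, 2.22, 2.79, 3.14, 3.14, 3.14].

### API

Orientations are given as [roll, pitch, yaw] about the fixed x, y, z axes, in that order (R = Rz(yaw) Ry(pitch) Rx(roll)).
In Python, from rig import r gives the robot as it stands. The module is installed in compiled form; this text tells all that it offers.
- The arm moves only by the tool jog_arm, never from a script. Its argument "deltas" is a list of rows, each an object with "gripper": the gripper command: -1 is fully open, 1 is shut, values between are in proportion; "translation": the shift along the world's x, y, z in units of 10 cm (1.0 is 10 cm), a list of three; "dr": the turn, a rotation vector about the world's x, y, z in units of pi/2 rad (1.0 is pi/2 rad), a list of three. In form: [{"gripper": gripper, "translation": [x, y, z], "dr": [wx, wy, wz]}, ...]. A call has 1 to 12 rows; each row shifts and turns the commanded pose from where the row before left it; what a row does not reach is not made up. A row lasts 1/12 s, in which the tool goes at most 41.7 mm and 7.16 degrees, less where a joint would pass 70% of its speed; a pose out of reach is approached as far as the arm can. A call with a number of a shift or a turn outside -1 to 1 is refused whole. A call with a gripper value outside its range is refused whole. The fingers move at their own pace and stop on an object; "squeeze" is the grip in N (left out, the last holds). Time passes only in rows, so rows that do not move let the fingers close. It gives the time, the measured TCP pose, the force and the opening at its end, in the units of the state.
- r.sense(): the state, without advancing time (a new reading comes with each control period).
- r.grab_frame(name): name is "side" or "top" or "wrist"; returns the picture (384x512x3 uint8, blue, green, red); there is no depth.
- r.calibration(name): a dict with "mtx" (3x3 intrinsics, pixels), "world_from_camera" (4x4, takes a point from camera to world coordinates). Camera axes: x right, y down, z forward; pixel columns grow to the right and rows downward; lengths in mm; the calibration is good to about 2 mm. A picture is of the moment at which its call begins: read the wrist's pose just before it. calibration takes no time and is no camera call; for the wrist camera it gives the pose at the moment of the call.
- r.sign_off(): hands the job in, once; it reports no verdict.
The state is a dict: "clock": time; "qpos": joint angles; "qvel": joint speeds; "joint_efforts": joint torques, N m; "eef_pos": TCP position; "tcp_rot": TCP orientation; "contact_force": force on the tool from outside, world axes, zero at the start; "wrist_torque": the same for the moment, N m; "opening": opening from 0.0 (shut) to 1.0 (fully open).
Only numpy, scipy, OpenCV 4.12 (cv2) and the standard library are available. Lean on these libraries where they do the work, as an engineer would, in place of code of your own. Each camera call takes 0.05 s, during which the arm holds its last target. There are 200 camera calls.

### The job

Push the upright finger post on the rotary stage gently round with a fingertip, without pinching it, until the index line on the turntable lines up with the one long line on the scale collar around it. Then press the stage's zero button fully down and let it come up again, with the lines still lined up; do not press it before they are. Do not touch the circuit board in the middle of the turntable, and leave the tools and parts around the stage as they are.

Things in the scene. Friction and masses are not known exactly. Their poses are not given: they have to be found in the camera images.
- stage: the rotary stage, fixed to the bench: round grey plinth 196 mm across and 16 mm high, with an 80 mm wide tail of the same height running out along its own -y to 180 mm from the axis; the tail carries the zero button (150 mm from the axis) and a small readout. Origin: on the turntable's axis at bench height; z up.
- turntable (a joint): angle of the steel turntable disc (144 mm across, top face 22 mm above the bench) about the stage's vertical axis, rad, growing anticlockwise seen from above. It turns freely by more than a full half turn either way (stops at -6.2 and +6.2; starts within 0.9 of 0), has light friction (0.1 N m) and stays where it is left.
- index (a point): the point at the disc's rim where its index line ends, 72 mm from the axis, 22 mm above the bench. The index line is the only white line on the disc, 22 mm long, 5 mm wide, radial.
- target (a point): the point just inside the black scale collar (ring 148 to 190 mm across round the disc, fixed, top 22 mm above the bench) where its one long white line starts, 72 mm from the axis: the index point lies exactly here when the two lines meet. The long line is 21 mm long and 5 mm wide and crosses the whole collar; the other 35 marks, every 10 degrees, are only 6 mm long and 1 mm wide.
- post: the finger post: upright aluminium pin 12 mm thick and 44 mm tall standing on the disc, 58 mm from the axis, directly opposite the index line; it turns with the disc. Origin: centre of its foot, 22 mm above the bench, so its top is 66 mm above the bench.
- board: green circuit board 36 x 50 mm screwed to the middle of the disc (nothing beyond 31 mm from the axis), highest part 11 mm above the disc, 33 mm above the bench. Origin: on the axis at the disc's face. Not to be touched.
- zero_button (a joint): travel of the zero button, m: 0 up, 0.006 fully down; sprung, about 5 N to push it home, comes back up by itself.
- zero_button_top (a point): centre of the top of the round grey zero button (28 mm across, in a black housing on the stage's tail); it is pressed straight down.
- flux_jar: closed jar of flux, 44 mm across, 40 mm tall, standing beside the stage; origin at the centre of its underside. To be left alone.
- screwdriver: screwdriver 170 mm long lying on the mat beside the stage. To be left alone.
- brush: cleaning brush 180 mm long lying behind the stage. To be left alone.
- heatsink: finned aluminium heat sink 40 x 40 x 26 mm standing beside the stage; origin at the centre of its underside. To be left alone.
- solder_spool: metal spool 56 mm across, 42 mm tall, standing beside the stage; origin at the centre of its underside. To be left alone.
- multimeter: multimeter 190 x 90 x 41 mm (knob to 48 mm) lying on its back, to the right of the stage; origin at the centre of its underside. To be left alone.
- tweezers: steel tweezers 130 mm long, 6 mm thick, lying to the left of the stage. To be left alone.

How it is judged (in metres and radians):
On the way, in this order (a step that is already met when the one before it is completed fails the run):
1. the index line is lined up with the long line on the collar and the turntable is at rest (distance between index and target below 0.005 m and velocity of joint turntable between -0.05 and 0.05 rad/s), for 0.2 s.
2. the zero button is pressed fully down with the lines lined up (value of joint zero_button above 0.005 m and distance between index and target below 0.005 m), for 0.05 s.
At the end, for the whole second after the job is handed in: The index point is within 5 mm (about 4 degrees) of the start of the collar's long line, the turntable is at rest and the zero button, after being pressed, is up again (within 2 mm) (all of step 1 and value of joint zero_button below 0.002 m); the robot touches nothing.
It fails at once if the zero button is pressed while the lines are not lined up (value of joint zero_button above 0.003 m and distance between index and target above 0.007 m).
It fails at once if the post is pinched or pushed hard (over 20 N) (contact force between the fingers and post above 20 N).
It fails at once if the circuit board is touched (contact force between any of the fingers, the arm and board above 0.5 N).
It fails at once if a tool or part around the stage is lifted or shifted by more than 20 mm (distance of any of flux_jar, screwdriver, brush, heatsink, solder_spool, multimeter, tweezers from where it was at the start of the episode above 0.02 m).
It also fails if it takes over 59 s, if anything falls off the work surface, if the arm or the gripper's body presses on something with over 40 N, if the wrist force passes 120 N, or if a joint passes its speed limit or range.

## Working session

There is one attempt and no reset: what is moved stays moved. The work goes in short steps, Python scripts to look and compute and a tool call to move; the robot and the scene stay as the last step left them, time stands still between calls to the robot, and variables do not carry over. Pictures are saved under pics/ and viewed, about 8 in all and at most 12, crops included, and the job is handed in when it is done.

Besides the shell and the picture viewer there is one more tool, called after "Emit:" as name(argument=value, ...) on one line, values as JSON. jog_arm: Moves the arm, as the interface text tells. Shifts and turns lie within -1 to 1; 1 stands for 10 cm of shift or pi/2 rad of turn. Its arguments: {"type":"object","properties":{"deltas":{"type":"array"},"squeeze":{"type":"number"}},"required":["deltas"]}

```bash
mkdir -p pics; python3 - <<'E'
from rig import r
import cv2
print(r.sense())
for n in("top","side"):
    cv2.imwrite(f"pics/{n}0.png",r.grab_frame(n)); c=r.calibration(n); print(n,c["mtx"].round(1).tolist(),c["world_from_camera"].round(3).tolist())
E
```

```text
{'clock': 0.0, 'qpos': array([-1.27039294e+00,  3.53654728e-01,  1.63413819e+00,  1.03748685e-05,
        1.15516284e+00, -2.41303974e-03]), 'qvel': array([ 0.00026089, -0.00068818, -0.00039833, -0.00012755, -0.0016558 ,
       -0.00064731]), 'joint_efforts': array([ 9.32793409e-04, -6.05244184e+01, -3.42058110e+01, -1.93780642e-05,
        9.12817020e-03, -3.47096329e-05]), 'eef_pos': array([ 186.24824876, -596.15142116,  255.55579518]), 'tcp_rot': array([-3.14157988e+00,  1.36308131e-03, -1.26798409e+00]), 'contact_force': array([ 1.06080259,  0.2079499 , -0.57749378]), 'wrist_torque': array([ 0.01653366, -0.01766142, -0.05922709]), 'opening': 0.9991676554896357}
top [[392.2, 0.0, 252.4], [0.0, 392.2, 187.1], [0.0, 0.0, 1.0]] [[0.003, -0.988, 0.154, 428.133], [-1.0, 0.001, 0.028, -16.233], [-0.028, -0.154, -0.988, 1153.259], [0.0, 0.0, 0.0, 1.0]]
side [[387.1, 0.0, 258.2], [0.0, 387.1, 194.8], [0.0, 0.0, 1.0]] [[-0.787, -0.301, 0.539, -85.167], [-0.617, 0.393, -0.682, 822.145], [-0.006, -0.869, -0.495, 672.731], [0.0, 0.0, 0.0, 1.0]]
```

View pics/top0.png

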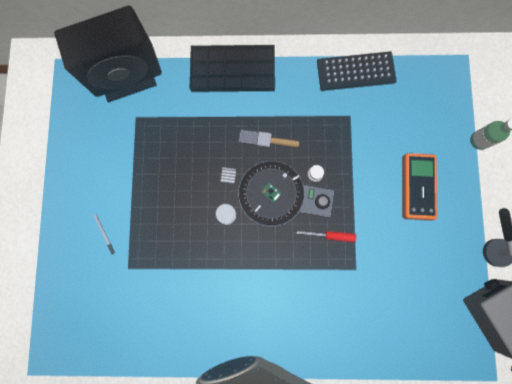

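The top view shows the stage at about (271,193), with its tail and button to the right at (322,201). Next I'll enlarge that area.

```bash
cat > h.py <<'E'
import numpy as np
def px2w(c,u,v,z):
    T=c["world_from_camera"]; d=T[:3,:3]@np.linalg.solve(c["mtx"],[u,v,1.]); o=T[:3,3]
    return o+d*(z-o[2])/d[2]
def w2px(c,p):
    T=c["world_from_camera"]; q=c["mtx"]@(T[:3,:3].T@(np.asarray(p,float)-T[:3,3])); return q[:2]/q[2]
E
python3 - <<'E'
import cv2
im=cv2.imread("pics/top0.png")[145:245,205:345]
cv2.imwrite("pics/c0.png",cv2.resize(im,None,fx=5.7,fy=5.7,interpolation=cv2.INTER_CUBIC))
from rig import r
from h import *
c=r.calibration("top")
for n,p,z in(("axis",(271,193),22),("button",(322,201),25),("jar?",(316,172),40),("spool",(226,214),42),("heats",(228,175),26)):print(n,px2w(c,*p,z).round(0))
E
```

```text
axis [587. -38.  22.]
button [ 563. -185.   25.]
jar? [ 646. -167.   40.]
spool [524.  90.  42.]
heats [640.  88.  26.]
```

View pics/c0.png

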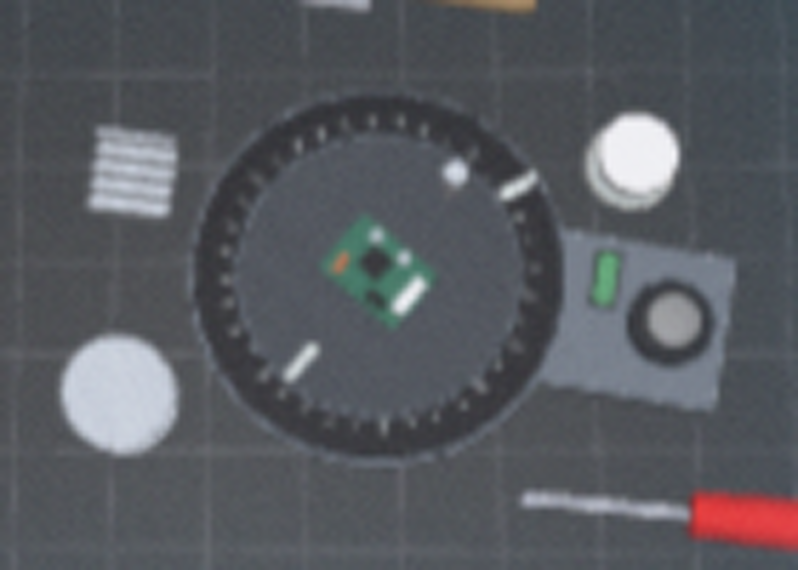

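The enlarged crop shows, in crop pixels:

| Feature | Position |
|---|---|
| Post top | (455,172) |
| Index line | (302,362) |
| Long collar line | (518,186) |
| Axis | about (378,277) |
| Button | (674,320) |

The post has to go about 165° anticlockwise. Next I'll measure these positions more accurately.

```bash
cat > meas.py <<'E'
import cv2,sys
from h import *
from rig import r
def cen(g,x0,x1,y0,y1,th):
    w=np.clip(g[y0:y1,x0:x1].astype(float)-th,0,None); Y,X=np.mgrid[y0:y1,x0:x1]
    return (w*X).sum()/w.sum(),(w*Y).sum()/w.sum()
def box(x,y,h):  # crop px -> full
    return int(round(x/5.7+204.6)-h),int(round(x/5.7+204.6)+h+1),int(round(y/5.7+144.6)-h),int(round(y/5.7+144.6)+h+1)
E
python3 - <<'E'
from meas import *
c=r.calibration("top"); im=cv2.imread("pics/top0.png"); g=im.min(2)
for n,b,z,th in(("index",box(302,362,4),22,120),("target",box(518,186,4),22,120),("post",box(455,172,3),66,120),("button",box(674,320,5),27,100),("spool",box(120,395,12),42,120),("jar",box(637,150,9),40,140)):
    p=cen(g,*b,th); print(n,np.round(p,2),px2w(c,*p,z).round(1))
# plinth/collar: rectify to metric at z=22
s=2; pts=[px2w(c,u,v,22)[:2] for u,v in((205,145),(345,145),(345,245),(205,245))]
H=cv2.getPerspectiveTransform(np.float32([(205,145),(345,145),(345,245),(205,245)]),np.float32([((90-p[1])*s+60,(700-p[0])*s) for p in pts]))
R=cv2.warpPerspective(g,H,(600,480),flags=cv2.INTER_CUBIC)
k=cv2.GaussianBlur(R,(5,5),0)
best=max(((np.mean([ -float(k[int(cy+rr*2*np.sin(a)),int(cx+rr*2*np.cos(a))]) for rr in(79,83,92) for a in np.linspace(0,6.28,90)])+np.mean([float(k[int(cy+rr*2*np.sin(a)),int(cx+rr*2*np.cos(a))]) for rr in(66,69) for a in np.linspace(0,6.28,90)]),cx,cy) for cx in range(290,345,1) for cy in range(200,260,1)))
print("axis",best, 700-best[2]/s, 90-(best[1]-60)/s)
E
```

```text
index [257.41 207.99] [543.4   1.4  22. ]
target [295.31 177.32] [ 633.3 -109.3   22. ]
post [284.53 174.82] [632.6 -75.5  66. ]
button [322.67 200.77] [ 563.7 -186.4   27. ]
spool [225.43 213.71] [525.  92.  42.]
jar [316.22 171.97] [ 645.6 -168.    40. ]
axis (np.float64(21.977777777777774), 315, 223) 588.5 -37.5
```

Emit:
jog_arm(deltas=[{"gripper":1,"translation":[0.21,0.25,0],"dr":[0,0,0]},{"gripper":1,"translation":[0.21,0.25,0],"dr":[0,0,0]},{"gripper":1,"translation":[0.21,0.25,0],"dr":[0,0,0]},{"gripper":1,"translation":[0.21,0.25,0],"dr":[0,0,0]},{"gripper":1,"translation":[0.21,0.25,0],"dr":[0,0,0]},{"gripper":1,"translation":[0.21,0.25,0],"dr":[0,0,0]},{"gripper":1,"translation":[0.21,0.25,0],"dr":[0,0,0]},{"gripper":1,"translation":[0.21,0.25,0],"dr":[0,0,0]},{"gripper":1,"translation":[0.21,0.25,0],"dr":[0,0,0]},{"gripper":1,"translation":[0.21,0.25,0],"dr":[0,0,0]},{"gripper":1,"translation":[0.21,0.25,0],"dr":[0,0,0]},{"gripper":1,"translation":[0.21,0.25,0],"dr":[0,0,0]}], squeeze=20)

```text
clock: 1.1
eef_pos: [439.0, -295.1, 256.1]
tcp_rot: [3.141, 0.0, -1.268]
contact_force: [0.2, -1.1, -0.6]
opening: -0.002
```

Emit:
jog_arm(deltas=[{"gripper":1,"translation":[0.21,0.25,0],"dr":[0,0,0]},{"gripper":1,"translation":[0.21,0.25,0],"dr":[0,0,0]},{"gripper":1,"translation":[0.21,0.25,0],"dr":[0,0,0]},{"gripper":1,"translation":[0.21,0.25,0],"dr":[0,0,0]},{"gripper":1,"translation":[0.21,0.25,0],"dr":[0,0,0]},{"gripper":1,"translation":[0.21,0.25,0],"dr":[0,0,0]},{"gripper":1,"translation":[0.21,0.25,0],"dr":[0,0,0]},{"gripper":1,"translation":[0,0,0],"dr":[0,0,0]},{"gripper":1,"translation":[0,0,0],"dr":[0,0,0]}])

```text
clock: 1.85
eef_pos: [585.8, -120.2, 255.7]
tcp_rot: [3.141, 0.0, -1.265]
contact_force: [-0.0, -1.0, 0.5]
opening: 0.0
```

Emit:
jog_arm(deltas=[{"gripper":1,"translation":[0.05,0.067,-0.3],"dr":[0,0,0]},{"gripper":1,"translation":[0.05,0.067,-0.3],"dr":[0,0,0]},{"gripper":1,"translation":[0.05,0.067,-0.3],"dr":[0,0,0]},{"gripper":1,"translation":[0.05,0.067,-0.3],"dr":[0,0,0]},{"gripper":1,"translation":[0,0,-0.3],"dr":[0,0,0]},{"gripper":1,"translation":[0,0,-0.2],"dr":[0,0,0]},{"gripper":1,"translation":[0,0,-0.1],"dr":[0,0,0]},{"gripper":1,"translation":[0,0,0],"dr":[0,0,0]},{"gripper":1,"translation":[0,0,0],"dr":[0,0,0]}])

```text
clock: 2.6
eef_pos: [605.1, -95.5, 76.6]
tcp_rot: [3.141, 0.0, -1.269]
contact_force: [0.5, 0.6, -0.1]
opening: 0.001
```

```bash
python3 - <<'E'
from meas import *
s=r.sense();print(s["eef_pos"],s["qpos"])
w=r.grab_frame("wrist"); a=r.grab_frame("side")
c=r.calibration("side")
u,v=w2px(c,s["eef_pos"]).astype(int); print(u,v)
cr=cv2.resize(a[max(v-60,0):v+60,max(u-50,0):u+50],(400,480),interpolation=cv2.INTER_CUBIC)
cv2.imwrite("pics/m1.png",np.hstack([cv2.resize(w,(400,300)) if 0 else cv2.copyMakeBorder(cv2.resize(w,(400,300)),0,180,0,0,0),cr]))
E
```

```text
[605.13582526 -95.47519959  76.597059  ] [-1.58887964e-01  5.48990072e-01  1.78617336e+00 -1.21270481e-04
  8.06866647e-01  1.10998239e+00]
266 179
```

View pics/m1.png

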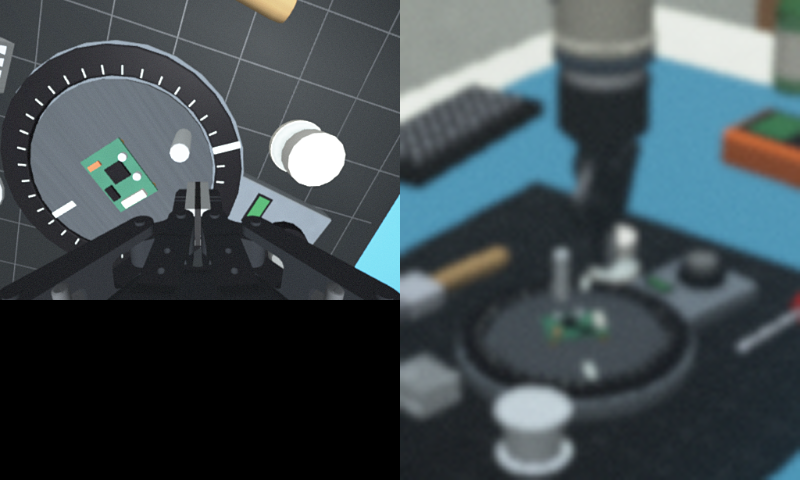

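The left half is the wrist view. The shut fingertips are at about (197,190), clear of the post top at (179,153). The right half is the side view, and it shows the tip lower than the top of the post. Next I'll work out the arc.

```bash
cat > arc.py <<'E'
import numpy as np, json
def rows(p,ths,A=(588.8,-37.8),R=58):
    p=np.array(p,float); out=[]; t0=ths[0]
    for t in ths[1:]:
        q=np.array(A)+R*np.array([np.cos(np.radians(t)),np.sin(np.radians(t))]); d=np.round((q-p)/100,3); p=p+d*100
        out.append((d.tolist(),round((t-t0)/90,4))); t0=t
    return out
E
python3 - <<'E'
from arc import *
st=[2]*11+[2.5,3,3.5]+[4]*31+[3,2,2]
th=np.r_[-74.2,-74.2+np.cumsum(st)]
R=rows((605.1,-95.5),th); print(len(R),th[-1])
for i,x in enumerate(R):print(i+1,x)
E
```

```text
48 87.8
1 ([0.014, 0.025], np.float64(0.0222))
2 ([0.019, 0.006], np.float64(0.0222))
3 ([0.019, 0.007], np.float64(0.0222))
4 ([0.019, 0.008], np.float64(0.0222))
5 ([0.018, 0.009], np.float64(0.0222))
6 ([0.019, 0.009], np.float64(0.0222))
7 ([0.017, 0.01], np.float64(0.0222))
8 ([0.018, 0.01], np.float64(0.0222))
9 ([0.017, 0.011], np.float64(0.0222))
10 ([0.016, 0.012], np.float64(0.0222))
11 ([0.016, 0.012], np.float64(0.0222))
12 ([0.02, 0.016], np.float64(0.0278))
13 ([0.023, 0.02], np.float64(0.0333))
14 ([0.025, 0.025], np.float64(0.0389))
15 ([0.026, 0.03], np.float64(0.0444))
16 ([0.025, 0.033], np.float64(0.0444))
17 ([0.022, 0.034], np.float64(0.0444))
18 ([0.02, 0.035], np.float64(0.0444))
19 ([0.017, 0.037], np.float64(0.0444))
20 ([0.015, 0.037], np.float64(0.0444))
21 ([0.012, 0.039], np.float64(0.0444))
22 ([0.009, 0.039], np.float64(0.0444))
23 ([0.006, 0.04], np.float64(0.0444))
24 ([0.004, 0.041], np.float64(0.0444))
25 ([0.001, 0.04], np.float64(0.0444))
26 ([-0.002, 0.041], np.float64(0.0444))
27 ([-0.005, 0.04], np.float64(0.0444))
28 ([-0.007, 0.039], np.float64(0.0444))
29 ([-0.011, 0.04], np.float64(0.0444))
30 ([-0.013, 0.038], np.float64(0.0444))
31 ([-0.015, 0.037], np.float64(0.0444))
32 ([-0.019, 0.036], np.float64(0.0444))
33 ([-0.02, 0.035], np.float64(0.0444))
34 ([-0.024, 0.033], np.float64(0.0444))
35 ([-0.025, 0.032], np.float64(0.0444))
36 ([-0.027, 0.03], np.float64(0.0444))
37 ([-0.03, 0.027], np.float64(0.0444))
38 ([-0.031, 0.026], np.float64(0.0444))
39 ([-0.033, 0.023], np.float64(0.0444))
40 ([-0.035, 0.021], np.float64(0.0444))
41 ([-0.036, 0.019], np.float64(0.0444))
42 ([-0.037, 0.016], np.float64(0.0444))
43 ([-0.038, 0.013], np.float64(0.0444))
44 ([-0.04, 0.011], np.float64(0.0444))
45 ([-0.039, 0.008], np.float64(0.0444))
46 ([-0.03, 0.004], np.float64(0.0333))
47 ([-0.021, 0.001], np.float64(0.0222))
48 ([-0.02, 0.002], np.float64(0.0222))
```

Emit:
jog_arm(deltas=[{"gripper":1,"translation":[0.014,0.025,0],"dr":[0,0,0.022]},{"gripper":1,"translation":[0.019,0.006,0],"dr":[0,0,0.022]},{"gripper":1,"translation":[0.019,0.007,0],"dr":[0,0,0.022]},{"gripper":1,"translation":[0.019,0.008,0],"dr":[0,0,0.022]},{"gripper":1,"translation":[0.018,0.009,0],"dr":[0,0,0.022]},{"gripper":1,"translation":[0.019,0.009,0],"dr":[0,0,0.022]},{"gripper":1,"translation":[0.017,0.01,0],"dr":[0,0,0.022]},{"gripper":1,"translation":[0.018,0.01,0],"dr":[0,0,0.022]},{"gripper":1,"translation":[0.017,0.011,0],"dr":[0,0,0.022]},{"gripper":1,"translation":[0.016,0.012,0],"dr":[0,0,0.022]},{"gripper":1,"translation":[0.016,0.012,0],"dr":[0,0,0.022]},{"gripper":1,"translation":[0.02,0.016,0],"dr":[0,0,0.028]}])

```text
clock: 3.7
eef_pos: [627.4, -81.9, 78.2]
tcp_rot: [-3.14, -0.002, -0.842]
contact_force: [-0.6, -2.0, 0.9]
opening: -0.004
```

```bash
python3 - <<'E'
from meas import *
s=r.sense();print(s["eef_pos"],s["tcp_rot"],s["contact_force"],s["wrist_torque"])
w=r.grab_frame("wrist"); cv2.imwrite("pics/w2.png",w)
E
```

```text
[627.37828642 -81.87620795  78.23133398] [-3.14036846e+00 -2.13716920e-03 -8.42391659e-01] [-0.61966984 -2.0442153   0.88000382] [-0.23764976  0.17280034 -0.04908758]
```

View pics/w2.png

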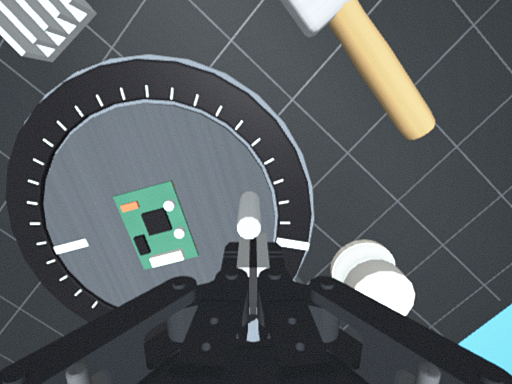

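The wrist view shows the fingertip at (250,250) touching the post at (249,228), near the middle of its face. The force is about 2 N, so I'll continue round.

Emit:
jog_arm(deltas=[{"gripper":1,"translation":[0.023,0.02,-0.003],"dr":[0,0,0.033]},{"gripper":1,"translation":[0.025,0.025,-0.003],"dr":[0,0,0.039]},{"gripper":1,"translation":[0.026,0.03,-0.003],"dr":[0,0,0.0444]},{"gripper":1,"translation":[0.025,0.033,-0.003],"dr":[0,0,0.0444]},{"gripper":1,"translation":[0.022,0.034,-0.003],"dr":[0,0,0.0444]},{"gripper":1,"translation":[0.02,0.035,-0.003],"dr":[0,0,0.0444]},{"gripper":1,"translation":[0.017,0.037,-0.003],"dr":[0,0,0.0444]},{"gripper":1,"translation":[0.015,0.037,-0.003],"dr":[0,0,0.0444]},{"gripper":1,"translation":[0.012,0.039,-0.003],"dr":[0,0,0.0444]},{"gripper":1,"translation":[0.009,0.039,0],"dr":[0,0,0.0444]},{"gripper":1,"translation":[0.006,0.04,0],"dr":[0,0,0.0444]},{"gripper":1,"translation":[0.004,0.041,0],"dr":[0,0,0.0444]}])

```text
clock: 4.75
eef_pos: [647.8, -40.7, 75.3]
tcp_rot: [3.141, -0.002, -0.031]
contact_force: [-1.7, -2.1, 0.5]
opening: 0.004
```

Emit:
jog_arm(deltas=[{"gripper":1,"translation":[0.001,0.04,0],"dr":[0,0,0.0444]},{"gripper":1,"translation":[-0.002,0.041,0],"dr":[0,0,0.0444]},{"gripper":1,"translation":[-0.005,0.04,0],"dr":[0,0,0.0444]},{"gripper":1,"translation":[-0.007,0.039,0],"dr":[0,0,0.0444]},{"gripper":1,"translation":[-0.011,0.04,0],"dr":[0,0,0.0444]},{"gripper":1,"translation":[-0.013,0.038,0],"dr":[0,0,0.0444]},{"gripper":1,"translation":[-0.015,0.037,0],"dr":[0,0,0.0444]},{"gripper":1,"translation":[-0.019,0.036,0],"dr":[0,0,0.0444]},{"gripper":1,"translation":[-0.02,0.035,0],"dr":[0,0,0.0444]},{"gripper":1,"translation":[-0.024,0.033,0],"dr":[0,0,0.0444]},{"gripper":1,"translation":[-0.025,0.032,0],"dr":[0,0,0.0444]},{"gripper":1,"translation":[-0.027,0.03,0],"dr":[0,0,0.0444]}])

```text
clock: 5.75
eef_pos: [631.3, 3.4, 75.3]
tcp_rot: [3.139, -0.002, 0.806]
contact_force: [0.1, -3.7, 0.4]
opening: 0.003
```

```bash
python3 - <<'E'
from meas import *
s=r.sense();print(s["eef_pos"],s["tcp_rot"],s["contact_force"],s["qpos"])
d=s["eef_pos"][:2]-[588.8,-37.8]; print(np.hypot(*d),np.degrees(np.arctan2(d[1],d[0])))
w=r.grab_frame("wrist"); cv2.imwrite("pics/w3.png",w)
E
```

```text
[631.25367809   3.39037929  75.336146  ] [ 3.13904837e+00 -1.53245887e-03  8.06108045e-01] [ 0.13742539 -3.74262339  0.40490754] [ 3.32943572e-03  5.71673313e-01  1.74601406e+00 -9.09034663e-04
  8.21010791e-01 -8.02158132e-01]
59.152025574607975 44.13471215461761
```

View pics/w3.png

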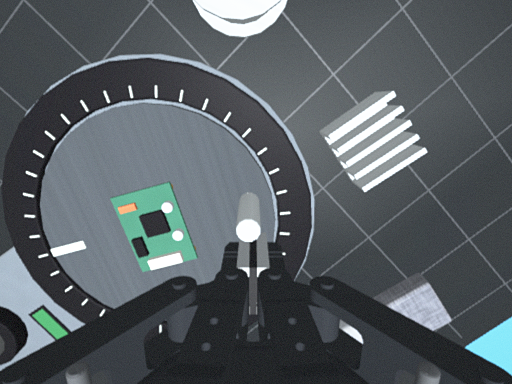

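The wrist view shows the post still centred on the fingertip at (249,230), with the index line at (69,248). I'll get the post's lead angle from that and plan the rest of the arc.

```bash
python3 - <<'E'
from meas import *
from arc import *
A=np.array([588.8,-37.8]); c=r.calibration("wrist"); im=cv2.imread("pics/w3.png").min(2)
p=px2w(c,*cen(im,45,95,235,262,170),22)[:2]; q=px2w(c,*cen(im,234,264,215,241,200),66)[:2]
ai=np.degrees(np.arctan2(*(p-A)[::-1])); print("index",p,ai,np.hypot(*(p-A)),"post",q,np.degrees(np.arctan2(*(q-A)[::-1])))
s=r.sense(); d=s["eef_pos"][:2]-A; t=np.degrees(np.arctan2(d[1],d[0]));print("tip",t,"to go",(-58.1-ai)%360)
th=[t]+list(np.cumsum([4]*12+[3,2,1.5,1,1])+t)
for x in rows(s["eef_pos"][:2],th,R=58.5):print(x)
E
```

```text
index [560.78025681 -90.66634113] -117.92408247757044 59.83273379311329 post [616.24946508  14.77701894] 62.431791924414114
tip 44.949673868166286 to go 59.824082477570435
([-0.034, 0.023], np.float64(0.0444))
([-0.032, 0.026], np.float64(0.0444))
([-0.034, 0.023], np.float64(0.0444))
([-0.035, 0.022], np.float64(0.0444))
([-0.036, 0.018], np.float64(0.0444))
([-0.038, 0.016], np.float64(0.0444))
([-0.038, 0.013], np.float64(0.0444))
([-0.04, 0.011], np.float64(0.0444))
([-0.04, 0.008], np.float64(0.0444))
([-0.04, 0.005], np.float64(0.0444))
([-0.041, 0.002], np.float64(0.0444))
([-0.041, -0.001], np.float64(0.0444))
([-0.03, -0.002], np.float64(0.0333))
([-0.021, -0.003], np.float64(0.0222))
([-0.015, -0.002], np.float64(0.0167))
([-0.01, -0.002], np.float64(0.0111))
([-0.01, -0.002], np.float64(0.0111))
```

Emit:
jog_arm(deltas=[{"gripper":1,"translation":[-0.031,0.026,0],"dr":[0,0,0.044]},{"gripper":1,"translation":[-0.032,0.026,0],"dr":[0,0,0.044]},{"gripper":1,"translation":[-0.034,0.023,0],"dr":[0,0,0.044]},{"gripper":1,"translation":[-0.035,0.022,0],"dr":[0,0,0.044]},{"gripper":1,"translation":[-0.036,0.018,0],"dr":[0,0,0.044]},{"gripper":1,"translation":[-0.038,0.016,0],"dr":[0,0,0.044]},{"gripper":1,"translation":[-0.038,0.013,0],"dr":[0,0,0.044]},{"gripper":1,"translation":[-0.04,0.011,0],"dr":[0,0,0.044]},{"gripper":1,"translation":[-0.04,0.008,0],"dr":[0,0,0.044]},{"gripper":1,"translation":[-0.04,0.005,0],"dr":[0,0,0.044]},{"gripper":1,"translation":[-0.041,0.002,0],"dr":[0,0,0.044]}])

```text
clock: 6.72
eef_pos: [591.3, 20.7, 75.2]
tcp_rot: [3.138, -0.0, 1.565]
contact_force: [1.3, -0.9, 0.2]
opening: 0.001
```

Emit:
jog_arm(deltas=[{"gripper":1,"translation":[-0.035,-0.001,0],"dr":[0,0,0.039]},{"gripper":1,"translation":[-0.026,-0.002,0],"dr":[0,0,0.028]},{"gripper":1,"translation":[-0.015,-0.002,0],"dr":[0,0,0.017]},{"gripper":1,"translation":[-0.01,-0.001,0],"dr":[0,0,0.011]},{"gripper":1,"translation":[0,0,0],"dr":[0,0,0]},{"gripper":1,"translation":[0,0,0],"dr":[0,0,0]}])

```text
clock: 7.22
eef_pos: [582.1, 20.2, 74.4]
tcp_rot: [3.14, 0.0, 1.711]
contact_force: [2.3, 0.0, 1.4]
opening: 0.0
```

```bash
python3 - <<'E'
from meas import *
A=np.array([588.8,-37.8]);s=r.sense(); d=s["eef_pos"][:2]-A; print(s["eef_pos"],s["contact_force"],np.hypot(*d),np.degrees(np.arctan2(d[1],d[0])),np.degrees(s["tcp_rot"][2]))
c=r.calibration("wrist"); im=r.grab_frame("wrist"); cv2.imwrite("pics/w4.png",im); g=im.min(2)
q=px2w(c,*cen(g,234,264,215,241,200),66)[:2]; print("post",np.degrees(np.arctan2(*(q-A)[::-1])))
E
```

```text
[582.08983833  20.19696611  74.43824242] [2.28674444 0.01294966 1.42611076] 58.38385348296299 96.59969168670536 98.04592304369108
post 114.02124624225657
```

View pics/w4.png

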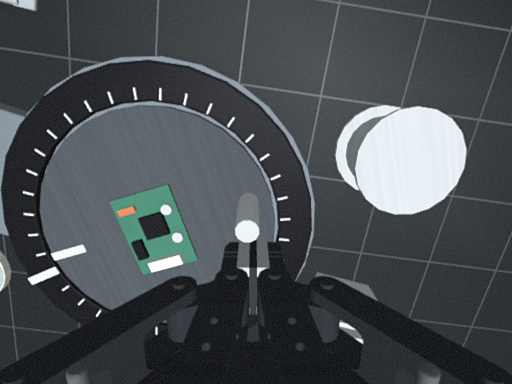

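The wrist view shows the index line centred at (69,253) and the long line at (45,276), so a few degrees remain. I'll measure the difference directly in this picture.

```bash
cat > w.py <<'E'
from meas import *
def pca(g,mask):
    ys,xs=np.where(mask); p=np.c_[xs,ys]; return p
def go(fn,bi,bt):
    c=r.calibration("wrist"); g=cv2.imread(fn).min(2)
    i=px2w(c,*cen(g,*bi,170),22)[:2]; t=px2w(c,*cen(g,*bt,170),22)[:2]
    for A in ([588.8,-37.8],[589.8,-36.8],[587.8,-38.8]):
        a=[np.degrees(np.arctan2(*(p-A)[::-1])) for p in(i,t)]; print(i,t,np.round(a,2),a[1]-a[0],np.hypot(*(i-A)),np.hypot(*(t-A)))
E
python3 - <<'E'
from w import *
go("pics/w4.png",(50,92,240,262),(26,62,264,290))
E
```

```text
[615.23151222 -92.35810345] [ 634.52037675 -109.06280551] [-64.15 -57.32] 6.834601562089965 60.623522582201986 84.668413823103
[615.23151222 -92.35810345] [ 634.52037675 -109.06280551] [-65.4  -58.25] 7.155843321305852 61.10208402943825 84.98132239988192
[615.23151222 -92.35810345] [ 634.52037675 -109.06280551] [-62.88 -56.38] 6.500703436279736 60.174399106339024 84.3780507111166
```

Emit:
jog_arm(deltas=[{"gripper":1,"translation":[-0.02,-0.003,0],"dr":[0,0,0.022]},{"gripper":1,"translation":[-0.02,-0.003,0],"dr":[0,0,0.022]},{"gripper":1,"translation":[-0.015,-0.003,0],"dr":[0,0,0.017]},{"gripper":1,"translation":[-0.01,-0.002,0],"dr":[0,0,0.011]},{"gripper":1,"translation":[0,0,0],"dr":[0,0,0]},{"gripper":1,"translation":[0,0,0],"dr":[0,0,0]}])

```text
clock: 7.77
eef_pos: [574.7, 19.1, 73.6]
tcp_rot: [3.142, -0.0, 1.825]
contact_force: [1.9, 0.6, 1.3]
opening: 0.002
```

```bash
python3 - <<'E'
from w import *
s=r.sense();d=s["eef_pos"][:2]-[588.8,-37.8];print(s["eef_pos"],s["contact_force"],np.degrees(np.arctan2(d[1],d[0])))
im=r.grab_frame("wrist"); cv2.imwrite("pics/w5.png",im)
cv2.imwrite("pics/w5c.png",cv2.resize(im[200:320,0:160],None,fx=4,fy=4,interpolation=cv2.INTER_CUBIC))
E
```

```text
[574.73272069  19.13635414  73.62201264] [1.90622539 0.61589139 1.32274127] 103.87814688303459
```

View pics/w5c.png

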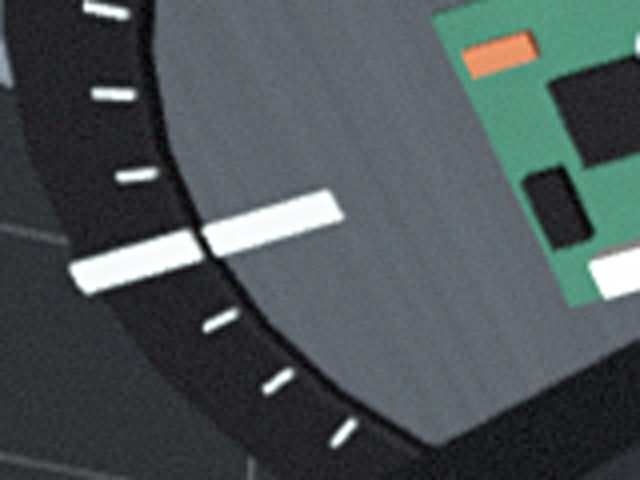

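The crop shows the index and long lines meeting end to end at (203,240), in line to within about 1 mm. I'll back off along the arc, lift, and move over the button.

Emit:
jog_arm(deltas=[{"gripper":1,"translation":[0.03,0.007,0],"dr":[0,0,0]},{"gripper":1,"translation":[0.08,0.02,0],"dr":[0,0,0]},{"gripper":1,"translation":[0.08,0.02,0],"dr":[0,0,0]},{"gripper":1,"translation":[0,0,0.2],"dr":[0,0,0]},{"gripper":1,"translation":[0,0,0.3],"dr":[0,0,0]},{"gripper":1,"translation":[0,0,0.2],"dr":[0,0,0]},{"gripper":1,"translation":[-0.03,-0.2,0],"dr":[0,0,0]},{"gripper":1,"translation":[-0.03,-0.3,0],"dr":[0,0,0]},{"gripper":1,"translation":[-0.03,-0.3,0],"dr":[0,0,0]},{"gripper":1,"translation":[-0.03,-0.3,0],"dr":[0,0,0]},{"gripper":1,"translation":[-0.03,-0.3,0],"dr":[0,0,0]},{"gripper":1,"translation":[-0.03,-0.3,0],"dr":[0,0,0]}])

```text
clock: 8.82
eef_pos: [576.1, -147.4, 143.6]
tcp_rot: [3.142, -0.0, 1.826]
contact_force: [1.3, -0.6, 0.0]
opening: 0.005
```

Emit:
jog_arm(deltas=[{"gripper":1,"translation":[-0.03,-0.2,0],"dr":[0,0,0]},{"gripper":1,"translation":[-0.03,-0.1,0],"dr":[0,0,0]},{"gripper":1,"translation":[-0.04,-0.1,0],"dr":[0,0,0]},{"gripper":1,"translation":[0,0,-0.1],"dr":[0,0,0]},{"gripper":1,"translation":[0,0,-0.2],"dr":[0,0,0]},{"gripper":1,"translation":[0,0,-0.2],"dr":[0,0,0]},{"gripper":1,"translation":[0,0,0],"dr":[0,0,0]},{"gripper":1,"translation":[0,0,0],"dr":[0,0,0]}])

```text
clock: 9.48
eef_pos: [564.9, -184.8, 92.3]
tcp_rot: [-3.139, -0.002, 1.827]
contact_force: [-0.5, 0.0, 0.6]
opening: 0.0
```

```bash
python3 - <<'E'
from w import *
s=r.sense();print(s["eef_pos"],s["contact_force"],s["qpos"])
im=r.grab_frame("wrist"); cv2.imwrite("pics/w6.png",im)
a=r.grab_frame("side"); c=r.calibration("side")
u,v=w2px(c,(564,-186,40)).astype(int); print(u,v)
cr=cv2.resize(a[v-40:v+40,u-40:u+40],(384,384),interpolation=cv2.INTER_CUBIC)
cv2.imwrite("pics/m6.png",cv2.resize(np.hstack([im,cr]),None,fx=.89,fy=.89))
E
```

```text
[ 564.90226628 -184.79732412   92.33303033] [-0.5047396   0.02492494  0.55788581] [-3.18796153e-01  5.05451566e-01  1.81937275e+00  2.91413172e-04
  8.19861321e-01 -2.14608685e+00]
291 182
```

View pics/m6.png

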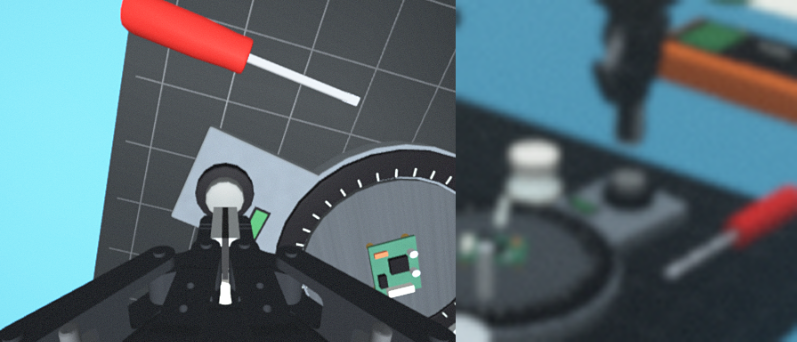

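In this view the button housing is centred at about (225,192) and the fingertip lines up with it sideways. I'll check the button's world position.

```bash
python3 - <<'E'
from w import *
c=r.calibration("wrist")
for v in(190,192,195):
  for z in(24,28):print(v,z,px2w(c,225/.89,v/.89,z).round(1))
E
```

```text
190 24 [ 564.1 -185.5   24. ]
190 28 [ 562.6 -185.9   28. ]
192 24 [ 565.6 -185.1   24. ]
192 28 [ 564.1 -185.5   28. ]
195 24 [ 568.  -184.5   24. ]
195 28 [ 566.4 -184.9   28. ]
```

Emit:
jog_arm(deltas=[{"gripper":1,"translation":[-0.01,-0.015,-0.1],"dr":[0,0,0]},{"gripper":1,"translation":[0,0,-0.1],"dr":[0,0,0]},{"gripper":1,"translation":[0,0,-0.05],"dr":[0,0,0]},{"gripper":1,"translation":[0,0,0],"dr":[0,0,0]},{"gripper":1,"translation":[0,0,0],"dr":[0,0,0]}])

```text
clock: 10.0
eef_pos: [564.3, -187.6, 68.1]
tcp_rot: [-3.141, -0.001, 1.826]
contact_force: [-0.6, 0.1, -0.7]
opening: 0.003
```

Emit:
jog_arm(deltas=[{"gripper":1,"translation":[0,0.015,-0.03],"dr":[0,0,0]},{"gripper":1,"translation":[0,0,-0.03],"dr":[0,0,0]},{"gripper":1,"translation":[0,0,-0.03],"dr":[0,0,0]},{"gripper":1,"translation":[0,0,-0.02],"dr":[0,0,0]},{"gripper":1,"translation":[0,0,0],"dr":[0,0,0]}])

```text
clock: 10.42
eef_pos: [565.0, -186.2, 57.6]
tcp_rot: [3.141, 0.0, 1.826]
contact_force: [0.4, 2.2, 4.1]
opening: 0.002
```

Emit:
jog_arm(deltas=[{"gripper":1,"translation":[0,0,-0.015],"dr":[0,0,0]},{"gripper":1,"translation":[0,0,-0.015],"dr":[0,0,0]},{"gripper":1,"translation":[0,0,0],"dr":[0,0,0]}])

```text
clock: 10.67
eef_pos: [565.2, -186.2, 56.7]
tcp_rot: [3.141, 0.0, 1.826]
contact_force: [-5.4, 2.9, 24.0]
opening: -0.001
```

A firm stop at 24 N. I'll come up in small steps and read the spring force, to confirm this was the button's own 6 mm travel and not the housing.

Emit:
jog_arm(deltas=[{"gripper":1,"translation":[0,0,0],"dr":[0,0,0]},{"gripper":1,"translation":[0,0,0.03],"dr":[0,0,0]},{"gripper":1,"translation":[0,0,0],"dr":[0,0,0]}])

```text
clock: 10.92
eef_pos: [565.1, -186.2, 58.6]
tcp_rot: [3.141, 0.0, 1.826]
contact_force: [0.1, 1.5, 3.6]
opening: -0.001
```

Emit:
jog_arm(deltas=[{"gripper":1,"translation":[0,0,0.02],"dr":[0,0,0]},{"gripper":1,"translation":[0,0,0],"dr":[0,0,0]}])

```text
clock: 11.08
eef_pos: [565.1, -186.2, 60.1]
tcp_rot: [3.141, 0.0, 1.826]
contact_force: [1.3, 1.6, 3.7]
opening: 0.002
```

Emit:
jog_arm(deltas=[{"gripper":1,"translation":[0,0,0.02],"dr":[0,0,0]},{"gripper":1,"translation":[0,0,0],"dr":[0,0,0]}])

```text
clock: 11.25
eef_pos: [564.9, -186.2, 61.8]
tcp_rot: [3.141, 0.0, 1.826]
contact_force: [0.7, 0.1, 2.2]
opening: -0.001
```

Emit:
jog_arm(deltas=[{"gripper":1,"translation":[0,0,0.03],"dr":[0,0,0]},{"gripper":1,"translation":[0,0,0],"dr":[0,0,0]}])

```text
clock: 11.42
eef_pos: [564.4, -186.2, 64.6]
tcp_rot: [-3.141, -0.0, 1.826]
contact_force: [-0.8, -0.0, -0.7]
opening: -0.001
```

The spring force falls away over 57→63 mm, which is the button's full 6 mm travel. Next I'll lift clear and do a final check.

Emit:
jog_arm(deltas=[{"gripper":1,"translation":[0,0,0.2],"dr":[0,0,0]},{"gripper":1,"translation":[0,0,0.3],"dr":[0,0,0]},{"gripper":1,"translation":[0,0,0.4],"dr":[0,0,0]},{"gripper":1,"translation":[-0.2,-0.3,0.2],"dr":[0,0,0]},{"gripper":1,"translation":[-0.2,-0.3,0.1],"dr":[0,0,0]},{"gripper":1,"translation":[-0.2,-0.3,0],"dr":[0,0,0]},{"gripper":1,"translation":[-0.2,-0.3,0],"dr":[0,0,0]},{"gripper":1,"translation":[-0.1,-0.1,0],"dr":[0,0,0]},{"gripper":1,"translation":[0,0,0],"dr":[0,0,0]},{"gripper":1,"translation":[0,0,0],"dr":[0,0,0]}])

```text
clock: 12.25
eef_pos: [474.0, -316.2, 184.2]
tcp_rot: [-3.141, -0.001, 1.824]
contact_force: [-0.2, 1.0, -0.0]
opening: -0.004
```

```bash
python3 - <<'E'
from w import *
print(r.sense()["eef_pos"])
a=r.grab_frame("top"); cv2.imwrite("pics/t7.png",a)
b=cv2.imread("pics/top0.png")
cv2.imwrite("pics/c7.png",cv2.resize(a[120:250,205:360],None,fx=4.5,fy=4.5,interpolation=cv2.INTER_CUBIC))
E
```

```text
[ 474.04685653 -316.22285147  184.24112667]
```

View pics/c7.png

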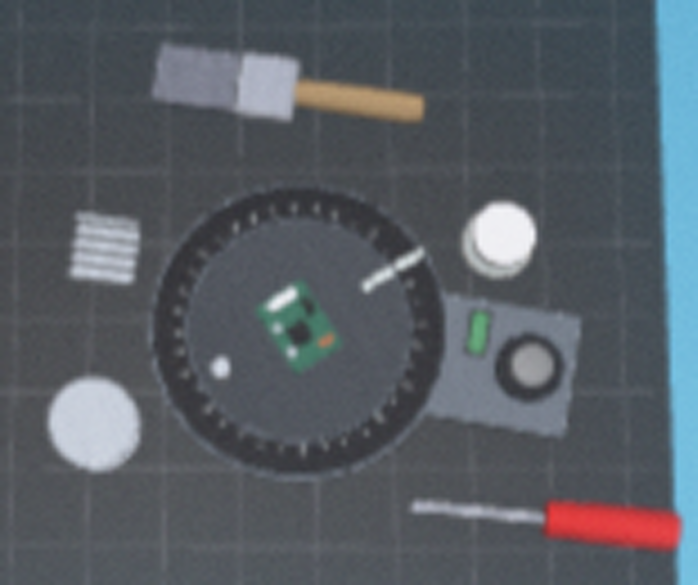

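The top view shows the index and long lines as one straight line from (365,288) to (424,252). The button is up, the arm is clear and the tools look undisturbed.

```bash
python3 -c "
from rig import r
print(r.sense()['contact_force']); print(r.sign_off())"
```

```text
[ 0.32711748  0.27010955 -0.56171815]
the job is handed in; nothing more can be done
None
```

The lines are lined up, the zero button has been pressed and released, and the job is handed in at about 12.3 s of the 59 s; the sign-off reports no verdict.

- **Turning the post:** I pushed it about 163° anticlockwise with the shut fingertips. The tool force read at each stop was 2–4 N, against the 20 N limit. The force was not recorded between stops.
- **Line-up:** the wrist close-up before the press showed the two lines meeting, with the offset judged by eye at under about 1 mm. The top view after the press still shows one straight line.
- **Button:** it went down to a firm stop at 24 N. On the way up the spring force fell away over about 6 mm, which matches its full travel.
- **Final state:** the arm is clear and the tool force reads about zero. The parts round the stage look unmoved in the last top view; the multimeter and tweezers are outside that crop, and the arm did not go near them.

No check failed. The two axis estimates differed by about 0.5 mm. Two calibrated estimates of the long line's angle differed by about 0.8°, so I made the final line-up directly in the picture.

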